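# Close the steriliser lid evenly, crisscross

## Robot

A 6-joint arm with a two-finger parallel gripper is mounted at the origin on a cart in front of the work surface, level with it; the furniture and walls round the work are solid. World frame = base frame: x ahead of the robot, y to its left, z up, the work surface at z = 0. Lengths are in m, angles in rad, forces in N, time in s.
With the tool pointing down it reaches from about 0.25 to 0.775 m from the base axis. Payload 4 kg.
Tool frame: the origin (TCP) lies between the finger pads; the fingertips stand 14 mm ahead of it and the grasp point (between the pads) lies 5 mm behind it (nose_length is the distance from the TCP to the fingertips, in m); z points along the fingers, y is the line along which they close (so a half turn about z gives the same grasp; the last joint's range is limited). The gripper opens to 94 mm and grips with 3 to 60 N. Pads are 16 mm wide; open, the fingers measure 119 mm over their backs; the gripper's body (75 mm by 177 mm) begins 78 mm behind the grasp point.
Start: joints at [1.065, 0.087, 1.371, -0, 1.684, -0.103], TCP at [0.216, 0.506, 0.22] pointing down, gripper open.
Joint ranges: [-3.1, 3.1], [-0.76, 2.03], [0.27, 2.55], [-1.08, 4.22], [0.17, 2.65], [-2.57, 2.57]. Speed limits (rad/s): [2.79, 2.79, 3.14, 3.14, 3.14, 3.14].

## Interface

Orientations are given as [roll, pitch, yaw] about the fixed x, y, z axes, in that order (R = Rz(yaw) Ry(pitch) Rx(roll)).
In Python, from bench import * gives the robot as it stands.
- The arm moves only by the tool move_arm, never from a script. Its argument "steps" is one flat list of numbers, 7 for each row, row after row: the turn, a rotation vector about the world's x, y, z in rad, then the shift along the world's x, y, z in m, then the opening, from 0 (shut) to 1 (fully open). A call has 1 to 12 rows; each row is the pose to reach, as a shift and turn from the pose commanded when the call began; what a row does not reach only later rows make up. A row lasts 1/10 s, in which the tool goes at most 50 mm and 8.59 degrees, less where a joint would pass 70% of its speed; a pose out of reach is approached as far as the arm can. A call with a gripper value outside its range is refused whole. The fingers move at their own pace and stop on an object; the grip force is fixed at half the most. Time passes only in rows, so rows that repeat a pose let the fingers close. It gives the time, the measured TCP pose, the force, the opening and the grip force at its end, in the units of the state.
- get_obs(): the state, without advancing time (a new reading comes with each control period).
- snapshot(name): name is "scene" or "top" or "wrist"; returns (picture, depth): 420x560x3 uint8, red, green, blue; 420x560 float32, m along the optical axis (not along the pixel's ray), 0 where there is no reading.
- camera_model(name): a dict with "fx", "fy", "cx", "cy" (pixels), "rvec" (rotation vector, rad) and "tvec" (3), from world to camera coordinates, as OpenCV has them. Camera axes: x right, y down, z forward; pixel columns grow to the right and rows downward; lengths in m; the calibration is good to about 2 mm. A picture is of the moment at which its call begins: read the wrist's pose just before it. camera_model takes no time and is no camera call; for the wrist camera it gives the pose at the moment of the call.
- close_job(): hands the job in; it is judged then, once.
Trained networks look in the newest picture that a camera, given by its name, has taken for a name from the list of things; names that differ only in an ending like _2 or _b are one class to them, and where a whole thing is asked for, a point or a joint stands for the part that bears it (a point fixed in the world has none). Each returns a list of dicts, best first, with "score" (0 to 1); they miss things now and then, are a little off and sometimes report something else, mostly with a low value. They report only what shows in the picture. A call takes as long as a camera call.
- silhouettes(camera, target): "pixels" (420x560 bool, what is visible of it) and "uv" ([column, row] in pixels, amid what is visible of it).
- spot_point(camera, target): "uv" ([column, row] in pixels: a listed point, or the origin of a listed thing).
The state is a dict: "time": time; "joint_positions": joint angles; "qvel": joint speeds; "joint_torque": joint torques, N m; "tool_pos": TCP position; "ee_rot": TCP orientation; "wrist_force": force on the tool from outside, world axes, zero at the start; "wrist_torque": the same for the moment, N m; "width": finger opening in m; "finger_force": force on a finger pad.
Only numpy, scipy, OpenCV 4.12 (cv2) and the standard library are available. Lean on these libraries where they do the work, as an engineer would, in place of code of your own. Each camera call takes 0.05 s, during which the arm holds its last target. There are 200 camera calls.

## Task

A colleague has begun to close the steriliser: two of the four black wing knobs on its lid, straight across from each other, are already half tight (bars at about 45 degrees to the rim), the other two still loose (bars along the rim). First turn the two loose knobs clockwise to half tight as well, about 45 degrees. Only then, in a second round, turn all four clockwise fully home, until each bar points at the middle of the lid, working crisscross: after the first knob the one straight across from it, then the other two; you may begin with any.

Things in the scene. Friction and masses are not known exactly. Their poses are not given: they have to be found in the camera images.
- steriliser: Round metal tabletop steriliser, 244 mm across, fixed. Origin: centre of its underside, on the worktop, z up. Lid rim at z = 112 mm. Four black wing knobs on it, upright axes 95 mm from the centre. Each: a 30 mm disc (z 114 to 124) and on it a grip bar 48 long, 13 wide (z 124 to 156), white line on top. Gauge and valve within 35 mm of the centre, to z = 147, are fixed.
- knob_1 (a joint): Turn of the wing knob at x, y = (+67, +67) mm in the steriliser's frame, across the lid from knob_3; rad, growing clockwise from above (tightening). 0: loose, bar along the rim (square to the line to the lid's centre); 0.79: half tight, bar at 45 degrees; 1.57: tight, at its stop, bar pointing at the centre. Friction 0.08 N m: stays where left. Starts half tight, 0.65 to 0.9.
- knob_2 (a joint): Turn of the wing knob at x, y = (-67, +67) mm in the steriliser's frame, across the lid from knob_4; rad, growing clockwise from above (tightening). 0: loose, bar along the rim (square to the line to the lid's centre); 0.79: half tight, bar at 45 degrees; 1.57: tight, at its stop, bar pointing at the centre. Friction 0.08 N m: stays where left. Starts loose, 0 to 0.2.
- knob_3 (a joint): Turn of the wing knob at x, y = (-67, -67) mm in the steriliser's frame, across the lid from knob_1; rad, growing clockwise from above (tightening). 0: loose, bar along the rim (square to the line to the lid's centre); 0.79: half tight, bar at 45 degrees; 1.57: tight, at its stop, bar pointing at the centre. Friction 0.08 N m: stays where left. Starts half tight, 0.65 to 0.9.
- knob_4 (a joint): Turn of the wing knob at x, y = (+67, -67) mm in the steriliser's frame, across the lid from knob_2; rad, growing clockwise from above (tightening). 0: loose, bar along the rim (square to the line to the lid's centre); 0.79: half tight, bar at 45 degrees; 1.57: tight, at its stop, bar pointing at the centre. Friction 0.08 N m: stays where left. Starts loose, 0 to 0.2.

How it is judged:
On the way, in this order (a step that is already met when the one before it is completed fails the run):
1. all four knobs are half tight (26 to 64 degrees) (value of joint knob_1 between 0.45 and 1.12 rad and value of joint knob_2 between 0.45 and 1.12 rad and value of joint knob_3 between 0.45 and 1.12 rad and value of joint knob_4 between 0.45 and 1.12 rad), for 0.2 s.
2. two knobs opposite each other are fully tight (over 77 degrees) while the other two are still half tight (26 to 69 degrees) (((value of joint knob_1 above 1.35 rad and value of joint knob_3 above 1.35 rad and value of joint knob_2 between 0.45 and 1.2 rad and value of joint knob_4 between 0.45 and 1.2 rad) or (value of joint knob_2 above 1.35 rad and value of joint knob_4 above 1.35 rad and value of joint knob_1 between 0.45 and 1.2 rad and value of joint knob_3 between 0.45 and 1.2 rad))), for 0.2 s.
At the end, for the whole second after the job is handed in: All four knobs are fully tight: each turned more than 1.35 rad (77 degrees) of its 1.57 rad, its bar pointing at the middle of the lid within about 13 degrees (value of joint each of knob_1, knob_2, knob_3, knob_4 above 1.35 rad); the robot touches nothing.
It fails at once if a knob is turned well past halfway (over 69 degrees) while another is still loose (under 24 degrees) ((value of joint knob_1 above 1.2 rad or value of joint knob_2 above 1.2 rad or value of joint knob_3 above 1.2 rad or value of joint knob_4 above 1.2 rad) and (value of joint knob_1 below 0.42 rad or value of joint knob_2 below 0.42 rad or value of joint knob_3 below 0.42 rad or value of joint knob_4 below 0.42 rad)).
It fails at once if two neighbouring knobs are fully tight while the other two are still only half tight ((value of joint knob_1 above 1.35 rad and value of joint knob_2 above 1.35 rad and value of joint knob_3 below 1.2 rad and value of joint knob_4 below 1.2 rad) or (value of joint knob_2 above 1.35 rad and value of joint knob_3 above 1.35 rad and value of joint knob_4 below 1.2 rad and value of joint knob_1 below 1.2 rad) or (value of joint knob_3 above 1.35 rad and value of joint knob_4 above 1.35 rad and value of joint knob_1 below 1.2 rad and value of joint knob_2 below 1.2 rad) or (value of joint knob_4 above 1.35 rad and value of joint knob_1 above 1.35 rad and value of joint knob_2 below 1.2 rad and value of joint knob_3 below 1.2 rad)).
It also fails if it takes over 72 s, if anything falls off the work surface, if the arm or the gripper's body presses on something with over 40 N, if the wrist force passes 120 N, or if a joint passes its speed limit or range.

## Working session

There is one attempt and no reset: what is moved stays moved. The work goes in short steps, Python scripts to look and compute and a tool call to move; the robot and the scene stay as the last step left them, time stands still between calls to the robot, and variables do not carry over. Pictures are saved under pics/ and viewed, at most 10 in all, crops included, and the job is handed in when it is done.

Besides the shell and the picture viewer there is one more tool, called after ">>>" as a command line: name --argument value ..., lists and objects as JSON in quotes. move_arm: Moves the arm, as the interface text tells. Its arguments: {"type":"object","properties":{"steps":{"type":"array"}},"required":["steps"]}

```bash
mkdir -p pics
cat > h.py <<'E'
from bench import *
import numpy as np, cv2
def cam(n):
    m=camera_model(n);R=cv2.Rodrigues(np.array(m["rvec"],float))[0];return m,R,np.array(m["tvec"],float).ravel()
def to_world(n,u,v,d):
    m,R,t=cam(n);u=np.asarray(u,float);v=np.asarray(v,float)
    p=np.stack([(u-m["cx"])/m["fx"]*d,(v-m["cy"])/m["fy"]*d,d*np.ones_like(u)],-1)
    return (p-t)@R
def at_z(n,u,v,z):
    m,R,t=cam(n);c=-R.T@t;r=R.T@np.array([(u-m["cx"])/m["fx"],(v-m["cy"])/m["fy"],1.])
    return c+r*(z-c[2])/r[2]
def save(n,f):
    im,d=snapshot(n);cv2.imwrite("pics/"+f,im[...,::-1]);return im,d
E
python3 - <<'E'
from h import *
o=get_obs();print({k:np.round(o[k],3) for k in o})
im,d=save("top","top1.png")
for t in ["steriliser","knob_1"]:
    for s in silhouettes("top",t): 
        print(t,s["score"],s["uv"],s["pixels"].sum())
        v,u=np.nonzero(s["pixels"]&(d>0));P=to_world("top",u,v,d[v,u]);print(np.percentile(P,[1,50,99],axis=0).round(3).tolist())
for s in spot_point("top","steriliser"): print(s,at_z("top",*s["uv"],0))
print(camera_model("top"))
E
```

```text
{'time': np.float64(0.0), 'joint_positions': array([ 1.065,  0.088,  1.372, -0.   ,  1.684, -0.103]), 'qvel': array([ 0.   , -0.   , -0.001, -0.001,  0.001, -0.001]), 'joint_torque': array([-2.0000e-03, -3.4020e+01, -3.0241e+01,  7.2000e-02,  3.3000e-02,
       -0.0000e+00]), 'tool_pos': array([0.215, 0.506, 0.218]), 'ee_rot': array([-3.139, -0.   ,  2.739]), 'wrist_force': array([ 0.2  ,  0.757, -0.705]), 'wrist_torque': array([-0.04 , -0.056,  0.043]), 'finger_force': np.float64(0.0), 'width': np.float64(0.094)}
steriliser 0.63 [243.5, 207.7] 14886
[[0.443, -0.076, 0.062], [0.55, 0.039, 0.114], [0.666, 0.153, 0.158]]
knob_1 0.88 [233.5, 258.3] 353
[[0.449, 0.029, 0.112], [0.461, 0.051, 0.154], [0.475, 0.076, 0.16]]
knob_1 0.7 [191.8, 195.8] 383
[[0.552, 0.113, 0.113], [0.567, 0.129, 0.154], [0.587, 0.15, 0.159]]
knob_1 0.55 [254.0, 152.1] 376
[[0.636, 0.001, 0.114], [0.645, 0.024, 0.153], [0.658, 0.047, 0.16]]
knob_1 0.52 [298.0, 213.6] 302
[[0.525, -0.074, 0.122], [0.539, -0.055, 0.155], [0.555, -0.036, 0.159]]
{'uv': [247.1, 215.9], 'score': 0.85} [0.55657936 0.0357627  0.        ]
{'fx': 474.5447879267521, 'fy': 474.5447879267521, 'cx': 278.06101409734515, 'cy': 209.82046214843706, 'rvec': array([ 2.1558271 , -2.1526317 ,  0.19973129]), 'tvec': array([-0.02569621,  0.56218571,  0.86396328])}
```

View pics/top1.png

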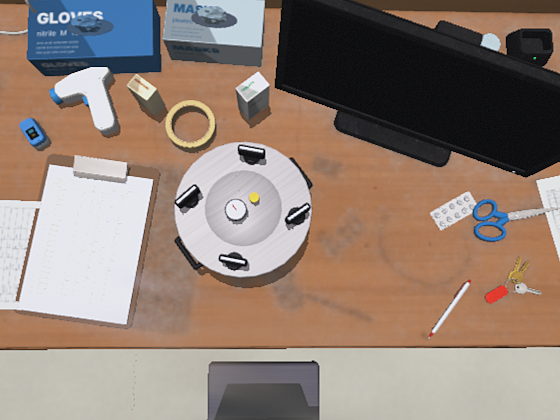

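The steriliser is centred near px (243,208). The near (233,259) and far (252,153) knobs have bars along the rim, so they are loose. The left (188,196) and right (298,214) knobs are diagonal, half tight.

```bash
cat >> h.py <<'E'
def knobs(n="top"):
    im,d=snapshot(n);C=[];A=[]
    for s in silhouettes(n,"knob_1"):
        v,u=np.nonzero(s["pixels"]&(d>0));P=to_world(n,u,v,d[v,u]);P=P[(P[:,2]>.150)&(P[:,2]<.165)]
        if len(P)<40: continue
        (c,(w,h),_)=r=cv2.minAreaRect((P[:,:2]*1000).astype(np.float32))
        q=P[:,:2]-P[:,:2].mean(0);e=np.linalg.svd(q,full_matrices=False)[2][0]
        C.append(np.array(c)/1000);A.append(np.degrees(np.arctan2(e[1],e[0]))%180)
        print(round(s["score"],2),"rect c",np.round(c,1),"wh",np.round([w,h],1),"mean",(P[:,:2].mean(0)*1000).round(1),"z",np.median(P[:,2]).round(3),"ang",A[-1].round(1))
    C=np.array(C);m=C.mean(0)
    if len(C)==4:
        for c,a in zip(C,A):
            rad=np.degrees(np.arctan2(*(c-m)[::-1]));turn=(rad+90-a+30)%180-30
            print(c.round(4),"r",np.linalg.norm(c-m).round(4),"radial",rad.round(1),"turn",turn.round(1))
        print("centre",m.round(4))
    return C,A
E
python3 -c "
from h import *
knobs()"
```

```text
0.82 rect c [462.2  53.2] wh [47.6 12.9] mean [462.   52.9] z 0.156 ang 78.7
0.67 rect c [541.  -54.8] wh [12.9 46.7] mean [540.4 -54.5] z 0.156 ang 124.6
0.67 rect c [648.9  23.9] wh [47.5 12.8] mean [648.5  24. ] z 0.156 ang 79.9
0.56 rect c [570.6 132.1] wh [13.2 47.5] mean [570.  131.6] z 0.156 ang 132.5
[0.4622 0.0532] r 0.0946 radial 171.1 turn 2.4
[ 0.541  -0.0548] r 0.0946 radial -98.9 turn 46.4
[0.6489 0.0239] r 0.0944 radial -8.9 turn 1.2
[0.5706 0.1321] r 0.0947 radial 80.9 turn 38.4
centre [0.5557 0.0386]
```

>>> move_arm --steps '[0,0,-1.365,0.246,-0.453,0,0.5,0,0,-1.365,0.246,-0.453,0,0.5,0,0,-1.365,0.246,-0.453,0,0.5,0,0,-1.365,0.246,-0.453,0,0.5,0,0,-1.365,0.246,-0.453,0,0.5,0,0,-1.365,0.246,-0.453,0,0.5,0,0,-1.365,0.246,-0.453,0,0.5,0,0,-1.365,0.246,-0.453,0,0.5,0,0,-1.365,0.246,-0.453,0,0.5,0,0,-1.365,0.246,-0.453,0,0.5,0,0,-1.365,0.246,-0.453,0,0.5,0,0,-1.365,0.246,-0.453,0,0.5]'

```text
time: 1.5
tool_pos: [0.4621, 0.0514, 0.2191]
ee_rot: [-3.141, 0.0, 1.37]
wrist_force: [0.0, 0.8, 0.2]
width: 0.0473
finger_force: 0.0
```

```bash
python3 -c "
from h import *
print(get_obs()['tool_pos'].round(4));save('wrist','w1.png');print(get_obs()['tool_pos'].round(4))
knobs('wrist')"
```

```text
[0.4621 0.0514 0.2191]
[0.4615 0.053  0.2193]
0.87 rect c [570.4 134.6] wh [13.9 48.2] mean [568.7 134.6] z 0.156 ang 132.9
0.76 rect c [462.3  55.7] wh [46.7 12.4] mean [462.7  56.9] z 0.156 ang 79.3
0.58 rect c [644.9  27. ] wh [47.5  7.5] mean [644.2  23.9] z 0.154 ang 82.5
```

View pics/w1.png

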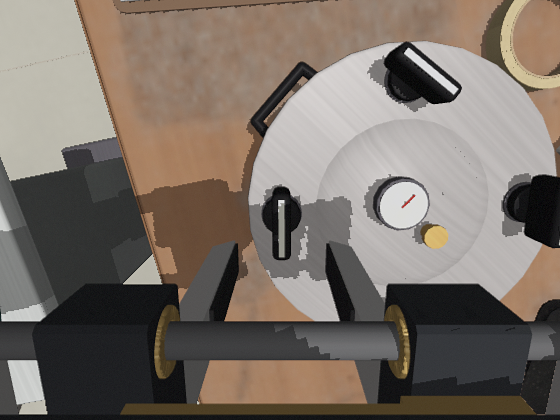

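The loose near knob's bar (px 282,225) lies midway between the fingers (tips at about px 228 and 340) and lined up with them. Next: descend, grip, then turn.

>>> move_arm --steps '[0,0,0,0,0.001,-0.04,0.5,0,0,0,0,0.001,-0.06,0.5,0,0,0,0,0.001,-0.074,0.5,0,0,0,0,0.001,-0.074,0.5,0,0,0,0,0.001,-0.074,0,0,0,0,0,0.001,-0.074,0,0,0,0,0,0.001,-0.074,0,0,0,0,0,0.001,-0.074,0,0,0,0,0,0.001,-0.074,0,0,0,0,0,0.001,-0.074,0]'

```text
time: 2.65
tool_pos: [0.4621, 0.0539, 0.1462]
ee_rot: [3.14, -0.0, 1.374]
wrist_force: [0.5, -0.2, 2.0]
width: 0.0126
finger_force: 30.0
```

>>> move_arm --steps '[0,0,-0.13,0,0,0,0,0,0,-0.26,0,0,0,0,0,0,-0.39,0,0,0,0,0,0,-0.52,0,0,0,0,0,0,-0.65,0,0,0,0,0,0,-0.76,0,0,0,0,0,0,-0.76,0,0,0,0,0,0,-0.76,0,0,0,0,0,0,-0.76,0,0,0,0.5,0,0,-0.76,0,0,0,0.5,0,0,-0.76,0,0,0.04,0.5,0,0,-0.76,0,0,0.074,0.5]'

```text
time: 3.85
tool_pos: [0.46, 0.0543, 0.2188]
ee_rot: [-3.138, 0.004, 0.615]
wrist_force: [1.1, 1.1, 0.3]
width: 0.0413
finger_force: 0.0
```

>>> move_arm --steps '[0,0,0.782,0.187,-0.03,0,0.5,0,0,0.782,0.187,-0.03,0,0.5,0,0,0.782,0.187,-0.03,0,0.5,0,0,0.782,0.187,-0.03,0,0.5,0,0,0.782,0.187,-0.03,0,0.5,0,0,0.782,0.187,-0.03,0,0.5,0,0,0.782,0.187,-0.03,0,0.5,0,0,0.782,0.187,-0.03,0,0.5]'

```text
time: 4.65
tool_pos: [0.6481, 0.0243, 0.219]
ee_rot: [-3.14, -0.0, 1.396]
wrist_force: [0.4, -0.3, -0.6]
width: 0.0466
finger_force: 0.0
```

```bash
python3 -c "
from h import *
knobs('top');print(get_obs()['tool_pos'],get_obs()['ee_rot'])"
```

```text
0.6 rect c [544.8 -60.4] wh [12.6 33.7] mean [545.4 -62.2] z 0.156 ang 129.9
[0.64816073 0.0242257  0.21957848] [-3.14129288e+00 -1.27396430e-04  1.39569180e+00]
```

Arm occludes the near knob; the pose is right, so go on.

>>> move_arm --steps '[0,0,0,0,0,-0.04,0.5,0,0,0,0,0,-0.06,0.5,0,0,0,0,0,-0.074,0.5,0,0,0,0,0,-0.074,0.5,0,0,0,0,0,-0.074,0,0,0,0,0,0,-0.074,0,0,0,0,0,0,-0.074,0,0,0,0,0,0,-0.074,0,0,0,0,0,0,-0.074,0,0,0,0,0,0,-0.074,0]'

```text
time: 5.75
tool_pos: [0.6496, 0.0239, 0.1465]
ee_rot: [3.138, -0.0, 1.396]
wrist_force: [2.2, 0.6, 1.9]
width: 0.013
finger_force: 30.0
```

>>> move_arm --steps '[0,0,-0.13,0,0,0,0,0,0,-0.26,0,0,0,0,0,0,-0.39,0,0,0,0,0,0,-0.52,0,0,0,0,0,0,-0.65,0,0,0,0,0,0,-0.76,0,0,0,0,0,0,-0.76,0,0,0,0,0,0,-0.76,0,0,0,0,0,0,-0.76,0,0,0,0.5,0,0,-0.76,0,0,0,0.5,0,0,-0.76,0,0,0.04,0.5,0,0,-0.76,0,0,0.074,0.5]'

```text
time: 6.95
tool_pos: [0.6469, 0.0242, 0.2181]
ee_rot: [-3.138, 0.005, 0.637]
wrist_force: [-0.4, 0.8, 0.7]
width: 0.0415
finger_force: 0.0
```

>>> move_arm --steps '[0,0,0,-0.3,0.3,0,0.5,0,0,0,-0.3,0.3,0,0.5,0,0,0,-0.3,0.3,0,0.5,0,0,0,-0.3,0.3,0,0.5,0,0,0,-0.3,0.3,0,0.5,0,0,0,-0.3,0.3,0,0.5,0,0,0,-0.3,0.3,0,0.5,0,0,0,-0.3,0.3,0,0.5,0,0,0,-0.3,0.3,0,0.5,0,0,0,-0.3,0.3,0,0.5]'

```text
time: 7.95
tool_pos: [0.3455, 0.3255, 0.219]
ee_rot: [-3.141, 0.002, 0.642]
wrist_force: [-0.3, 0.2, 0.2]
width: 0.0469
finger_force: 0.0
```

```bash
python3 -c "
from h import *
knobs('top');print(get_obs()['tool_pos'],get_obs()['ee_rot'])"
```

```text
0.88 rect c [541.  -54.6] wh [13.1 45.5] mean [540.  -54.1] z 0.156 ang 123.9
0.77 rect c [461.7  52.7] wh [46.8 12.8] mean [461.5  52.4] z 0.156 ang 35.3
0.76 rect c [649.4  23.8] wh [47.  13.2] mean [648.4  23.7] z 0.156 ang 36.3
0.68 rect c [570.  131.4] wh [11.3 44.9] mean [569.6 131. ] z 0.156 ang 133.0
[ 0.541  -0.0546] r 0.0941 radial -98.9 turn 47.2
[0.4617 0.0527] r 0.0949 radial 171.3 turn 46.0
[0.6494 0.0238] r 0.095 radial -8.8 turn 44.9
[0.57   0.1314] r 0.0942 radial 81.2 turn 38.1
centre [0.5555 0.0383]
[0.34798319 0.32370856 0.21894441] [3.14084490e+00 1.74417535e-03 6.37616564e-01]
```

>>> move_arm --steps '[0,0,0.14,0.221,-0.192,0,0.5,0,0,0.28,0.221,-0.192,0,0.5,0,0,0.42,0.221,-0.192,0,0.5,0,0,0.56,0.221,-0.192,0,0.5,0,0,0.7,0.221,-0.192,0,0.5,0,0,0.84,0.221,-0.192,0,0.5,0,0,0.98,0.221,-0.192,0,0.5,0,0,1.12,0.221,-0.192,0,0.5,0,0,1.26,0.221,-0.192,0,0.5,0,0,1.4,0.221,-0.192,0,0.5,0,0,1.54,0.221,-0.192,0,0.5,0,0,1.68,0.221,-0.192,0,0.5]'

```text
time: 9.25
tool_pos: [0.57, 0.1298, 0.2188]
ee_rot: [-3.14, -0.001, 2.319]
wrist_force: [0.1, 0.5, 0.0]
width: 0.047
finger_force: 0.0
```

>>> move_arm --steps '[0,0,0,0,0,0,0.5,0,0,0,0,0,-0.04,0.5,0,0,0,0,0,-0.06,0.5,0,0,0,0,0,-0.074,0.5,0,0,0,0,0,-0.074,0.5,0,0,0,0,0,-0.074,0,0,0,0,0,0,-0.074,0,0,0,0,0,0,-0.074,0,0,0,0,0,0,-0.074,0,0,0,0,0,0,-0.074,0,0,0,0,0,0,-0.074,0]'

```text
time: 10.35
tool_pos: [0.5701, 0.1322, 0.1464]
ee_rot: [3.14, 0.001, 2.316]
wrist_force: [1.3, 0.2, 1.3]
width: 0.0131
finger_force: 30.0
```

>>> move_arm --steps '[0,0,-0.13,0,0,0,0,0,0,-0.26,0,0,0,0,0,0,-0.39,0,0,0,0,0,0,-0.52,0,0,0,0,0,0,-0.65,0,0,0,0,0,0,-0.78,0,0,0,0,0,0,-0.89,0,0,0,0,0,0,-0.89,0,0,0,0,0,0,-0.89,0,0,0,0.5,0,0,-0.89,0,0,0,0.5,0,0,-0.89,0,0,0.04,0.5,0,0,-0.89,0,0,0.074,0.5]'

```text
time: 11.55
tool_pos: [0.5685, 0.1317, 0.2187]
ee_rot: [-3.137, 0.001, 1.427]
wrist_force: [0.3, 0.1, 0.8]
width: 0.041
finger_force: 0.0
```

>>> move_arm --steps '[0,0,0.743,-0.029,-0.187,0,0.5,0,0,0.743,-0.029,-0.187,0,0.5,0,0,0.743,-0.029,-0.187,0,0.5,0,0,0.743,-0.029,-0.187,0,0.5,0,0,0.743,-0.029,-0.187,0,0.5,0,0,0.743,-0.029,-0.187,0,0.5,0,0,0.743,-0.029,-0.187,0,0.5,0,0,0.743,-0.029,-0.187,0,0.5]'

```text
time: 12.35
tool_pos: [0.5403, -0.0549, 0.2191]
ee_rot: [-3.141, -0.001, 2.168]
wrist_force: [0.5, -0.2, -0.6]
width: 0.0473
finger_force: 0.0
```

>>> move_arm --steps '[0,0,0,0,0,0,0.5,0,0,0,0,0,-0.04,0.5,0,0,0,0,0,-0.06,0.5,0,0,0,0,0,-0.074,0.5,0,0,0,0,0,-0.074,0.5,0,0,0,0,0,-0.074,0,0,0,0,0,0,-0.074,0,0,0,0,0,0,-0.074,0,0,0,0,0,0,-0.074,0,0,0,0,0,0,-0.074,0,0,0,0,0,0,-0.074,0]'

```text
time: 13.45
tool_pos: [0.541, -0.0552, 0.1463]
ee_rot: [3.141, 0.001, 2.169]
wrist_force: [-1.2, -1.4, 2.3]
width: 0.0126
finger_force: 30.0
```

>>> move_arm --steps '[0,0,-0.13,0,0,0,0,0,0,-0.26,0,0,0,0,0,0,-0.39,0,0,0,0,0,0,-0.52,0,0,0,0,0,0,-0.65,0,0,0,0,0,0,-0.76,0,0,0,0,0,0,-0.76,0,0,0,0,0,0,-0.76,0,0,0,0,0,0,-0.76,0,0,0,0.5,0,0,-0.76,0,0,0,0.5,0,0,-0.76,0,0,0.04,0.5,0,0,-0.76,0,0,0.074,0.5]'

```text
time: 14.65
tool_pos: [0.5393, -0.0548, 0.2187]
ee_rot: [-3.137, -0.0, 1.409]
wrist_force: [0.8, -0.0, 0.6]
width: 0.0416
finger_force: 0.0
```

Step aside and check before tightening the other pair.

>>> move_arm --steps '[0,0,0,-0.2,-0.23,0,0.5,0,0,0,-0.2,-0.23,0,0.5,0,0,0,-0.2,-0.23,0,0.5,0,0,0,-0.2,-0.23,0,0.5,0,0,0,-0.2,-0.23,0,0.5,0,0,0,-0.2,-0.23,0,0.5,0,0,0,-0.2,-0.23,0,0.5,0,0,0,-0.2,-0.23,0,0.5]'

```text
time: 15.45
tool_pos: [0.3396, -0.2855, 0.219]
ee_rot: [-3.141, -0.001, 1.406]
wrist_force: [1.3, 0.4, 0.1]
width: 0.047
finger_force: 0.0
```

```bash
python3 -c "
from h import *
knobs('top');print(get_obs()['tool_pos'],get_obs()['ee_rot'])"
```

```text
0.73 rect c [570.5 131.7] wh [46.2 13.1] mean [569.8 131.6] z 0.156 ang 81.5
0.71 rect c [541.2 -55.9] wh [46.1 13.2] mean [540.5 -56.2] z 0.156 ang 82.4
0.69 rect c [462.3  53.1] wh [42.8 12.7] mean [462.3  53.1] z 0.156 ang 34.8
0.66 rect c [649.1  23.7] wh [46.3 13.4] mean [648.4  23.7] z 0.156 ang 35.9
[0.5705 0.1317] r 0.0947 radial 81.0 turn 89.6
[ 0.5412 -0.0559] r 0.0952 radial -98.8 turn 88.7
[0.4623 0.0531] r 0.0947 radial 170.9 turn 46.1
[0.6491 0.0237] r 0.0945 radial -8.8 turn 45.3
centre [0.5558 0.0381]
[ 0.34107167 -0.28417165  0.21918073] [-3.14144951e+00 -1.20621877e-03  1.40976675e+00]
```

>>> move_arm --steps '[0,0,-0.793,0.121,0.338,0,0.5,0,0,-0.793,0.121,0.338,0,0.5,0,0,-0.793,0.121,0.338,0,0.5,0,0,-0.793,0.121,0.338,0,0.5,0,0,-0.793,0.121,0.338,0,0.5,0,0,-0.793,0.121,0.338,0,0.5,0,0,-0.793,0.121,0.338,0,0.5,0,0,-0.793,0.121,0.338,0,0.5,0,0,-0.793,0.121,0.338,0,0.5,0,0,-0.793,0.121,0.338,0,0.5]'

```text
time: 16.55
tool_pos: [0.4615, 0.0559, 0.2191]
ee_rot: [-3.141, 0.001, 0.623]
wrist_force: [-0.8, -1.1, 0.3]
width: 0.0472
finger_force: 0.0
```

>>> move_arm --steps '[0,0,0,0,0,0,0.5,0,0,0,0,0,-0.04,0.5,0,0,0,0,0,-0.06,0.5,0,0,0,0,0,-0.074,0.5,0,0,0,0,0,-0.074,0.5,0,0,0,0,0,-0.074,0,0,0,0,0,0,-0.074,0,0,0,0,0,0,-0.074,0,0,0,0,0,0,-0.074,0,0,0,0,0,0,-0.074,0,0,0,0,0,0,-0.074,0]'

```text
time: 17.65
tool_pos: [0.4621, 0.0529, 0.1462]
ee_rot: [3.14, -0.001, 0.616]
wrist_force: [0.4, -0.4, 2.4]
width: 0.0128
finger_force: 30.0
```

>>> move_arm --steps '[0,0,-0.13,0,0,0,0,0,0,-0.26,0,0,0,0,0,0,-0.39,0,0,0,0,0,0,-0.52,0,0,0,0,0,0,-0.65,0,0,0,0,0,0,-0.775,0,0,0,0,0,0,-0.775,0,0,0,0,0,0,-0.775,0,0,0,0,0,0,-0.775,0,0,0,0.5,0,0,-0.775,0,0,0,0.5,0,0,-0.775,0,0,0.04,0.5,0,0,-0.775,0,0,0.074,0.5]'

```text
time: 18.85
tool_pos: [0.4604, 0.0533, 0.2188]
ee_rot: [3.141, 0.004, -0.158]
wrist_force: [0.3, 0.1, 0.1]
width: 0.0411
finger_force: 0.0
```

>>> move_arm --steps '[0,0,0.789,0.187,-0.029,0,0.5,0,0,0.789,0.187,-0.029,0,0.5,0,0,0.789,0.187,-0.029,0,0.5,0,0,0.789,0.187,-0.029,0,0.5,0,0,0.789,0.187,-0.029,0,0.5,0,0,0.789,0.187,-0.029,0,0.5,0,0,0.789,0.187,-0.029,0,0.5,0,0,0.789,0.187,-0.029,0,0.5]'

```text
time: 19.65
tool_pos: [0.6483, 0.0242, 0.2189]
ee_rot: [-3.141, 0.001, 0.629]
wrist_force: [-0.3, 0.3, 1.1]
width: 0.047
finger_force: 0.0
```

>>> move_arm --steps '[0,0,0,0,0,0,0.5,0,0,0,0,0,-0.04,0.5,0,0,0,0,0,-0.06,0.5,0,0,0,0,0,-0.074,0.5,0,0,0,0,0,-0.074,0.5,0,0,0,0,0,-0.074,0,0,0,0,0,0,-0.074,0,0,0,0,0,0,-0.074,0,0,0,0,0,0,-0.074,0,0,0,0,0,0,-0.074,0,0,0,0,0,0,-0.074,0]'

```text
time: 20.75
tool_pos: [0.6494, 0.0235, 0.1465]
ee_rot: [3.139, -0.001, 0.63]
wrist_force: [0.8, -1.4, 2.3]
width: 0.0127
finger_force: 30.0
```

>>> move_arm --steps '[0,0,-0.13,0,0,0,0,0,0,-0.26,0,0,0,0,0,0,-0.39,0,0,0,0,0,0,-0.52,0,0,0,0,0,0,-0.65,0,0,0,0,0,0,-0.78,0,0,0,0,0,0,-0.78,0,0,0,0,0,0,-0.78,0,0,0,0,0,0,-0.78,0,0,0,0.5,0,0,-0.78,0,0,0,0.5,0,0,-0.78,0,0,0.04,0.5,0,0,-0.78,0,0,0.074,0.5]'

```text
time: 21.95
tool_pos: [0.6473, 0.0243, 0.2181]
ee_rot: [3.141, 0.005, -0.149]
wrist_force: [0.4, -0.6, 1.1]
width: 0.0411
finger_force: 0.0
```

>>> move_arm --steps '[0,0,0,-0.3,0.3,0.02,0.5,0,0,0,-0.3,0.3,0.02,0.5,0,0,0,-0.3,0.3,0.02,0.5,0,0,0,-0.3,0.3,0.02,0.5,0,0,0,-0.3,0.3,0.02,0.5,0,0,0,-0.3,0.3,0.02,0.5,0,0,0,-0.3,0.3,0.02,0.5,0,0,0,-0.3,0.3,0.02,0.5,0,0,0,-0.3,0.3,0.02,0.5,0,0,0,-0.3,0.3,0.02,0.5]'

```text
time: 22.95
tool_pos: [0.3459, 0.3259, 0.2394]
ee_rot: [-3.141, 0.002, -0.144]
wrist_force: [-0.4, -0.5, 0.1]
width: 0.0472
finger_force: 0.0
```

```bash
python3 -c "
from h import *
knobs('top');print(get_obs()['tool_pos'],get_obs()['ee_rot'])"
```

```text
0.9 rect c [570.6 131.8] wh [47.3 13.4] mean [569.9 131.5] z 0.156 ang 81.5
0.81 rect c [541.3 -55.9] wh [46.4 13.3] mean [540.8 -55.7] z 0.156 ang 81.6
0.7 rect c [461.4  53.1] wh [12.9 43.9] mean [460.7  52.8] z 0.156 ang 170.3
0.68 rect c [649.5  24. ] wh [13.2 47.9] mean [648.6  23.9] z 0.156 ang 171.6
[0.5706 0.1318] r 0.0947 radial 80.9 turn 89.4
[ 0.5413 -0.0559] r 0.0952 radial -98.7 turn 89.7
[0.4614 0.0531] r 0.0955 radial 171.1 turn 90.7
[0.6495 0.024 ] r 0.0948 radial -8.6 turn 89.8
centre [0.5557 0.0383]
[0.34817661 0.32391142 0.23901724] [ 3.14034511e+00  4.17970533e-04 -1.48314968e-01]
```

All four are at about 90 degrees and the arm is clear.

```bash
python3 -c "
from bench import *
print(close_job())"
```

```text
the job is handed in; nothing more can be done
None
```

The job is handed in at about 23 s of the 72 s allowed: the two loose knobs went to about 45 degrees first, then all four were turned home crisscross, and the last overhead measurement put each within about 1 degree of 90 with the arm clear; the judge gave no verdict.

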